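# Reset the supply and set the wheel valve in the fume cupboard

### The arm

A 6-joint arm with a two-finger parallel gripper is mounted at the origin on the work surface. World frame = base frame: x ahead of the robot, y to its left, z up, the work surface at z = 0. Lengths are in m, angles in degrees, forces in N, time in s.
With the tool pointing down it reaches from about 0.25 to 0.725 m from the base axis. Payload 9.7 kg.
Tool frame: the origin (TCP) lies on the centre line of the jaws, within the pads' length; the fingertips stand 14 mm ahead of it and the grasp point (between the pads) lies 5 mm behind it; z points along the fingers, y is the line along which they close (so a half turn about z gives the same grasp; the last joint's range is limited). The gripper opens to 85 mm and grips with 20 to 120 N. Pads are 22 mm wide; open, the fingers measure 114 mm over their backs; the gripper's body (76 mm by 85 mm) begins 54 mm behind the grasp point. The pads swing forward as they close: fully open they stand 13 mm farther back than shut.
Start: joints at [72.021, 4.979, 10.078, 95.1, 0, 90], TCP at [0.17, 0.523, 0.245] pointing down, gripper open.
Joint ranges: [-179.16, 179.16], [-48.56, 103.87], [-65.8, 70.77], [-126.05, 130.52], [-82.76, 87.17], [-180, 180]. Speed limits (degrees/s): [127.2, 127.2, 147.25, 180, 180, 180].

### API

Orientations are given as [roll, pitch, yaw] about the fixed x, y, z axes, in that order (R = Rz(yaw) Ry(pitch) Rx(roll)).
In Python, from workcell import bot, camera, get_calibration, ticket gives the robot as it stands. The module is installed in compiled form; this text tells all that it offers.
- The arm moves only by the tool send_rows, never from a script. Its arguments are lists of equal length, an entry for each row: "linear": the shift along the tool's x, y, z in m, a list of three; "twist": the turn, a rotation vector about the tool's x, y, z in units of 10 degrees (1.0 is 10 degrees), a list of three; "gripper": the opening in per cent of the stroke, from 0 (shut) to 100 (fully open). In form: {"linear": [[x, y, z], ...], "twist": [[wx, wy, wz], ...], "gripper": [gripper, ...]}. A call has 1 to 8 rows; each row shifts and turns the commanded pose from where the row before left it, along the tool's axes as they then stand; what a row does not reach is not made up. A row lasts 1/8 s, in which the tool goes at most 62.5 mm and 10.7 degrees, less where a joint would pass 70% of its speed; a pose out of reach is approached as far as the arm can. A call with a gripper value outside its range is refused whole. The fingers move at their own pace and stop on an object; "grip_force" is the grip in N (left out, the last holds). Time passes only in rows, so rows that do not move let the fingers close. It gives the time, the measured TCP pose, the force, the opening and the grip force at its end, in the units of the state.
- bot.get_obs(): the state, without advancing time (a new reading comes with each control period).
- camera(name): name is "scene" or "side" or "wrist"; returns the picture (480x640x3 uint8, red, green, blue); there is no depth.
- get_calibration(name): a dict with "fx", "fy", "cx", "cy" (pixels), "k1" (the pictures are not rectified: a ray, as slopes to the right and down, at radius r is drawn at 1 + k1 r^2 times it, then the intrinsics apply), "origin" and "orientation" of the camera in the world; the wrist camera has in their place "hand_eye" (4x4, takes a point from camera to tool coordinates, whose origin is the TCP and whose axes are the flange's). Camera axes: x right, y down, z forward; pixel columns grow to the right and rows downward; lengths in m; the calibration is good to about 2 mm. A picture is of the moment at which its call begins: read the wrist's pose just before it. get_calibration takes no time and is no camera call.
- ticket.job_done(): hands the job in; it is judged then, once.
The state is a dict: "time": time; "q": joint angles; "qd": joint speeds; "joint_efforts": joint torques, N m; "ee_pos": TCP position; "tcp_rot": TCP orientation; "wrist_force": force on the tool from outside, world axes, zero at the start; "torque": the same for the moment, N m; "opening": finger opening in m; "grasp_force": force on a finger pad.
Only numpy, scipy, OpenCV 4.12 (cv2) and the standard library are available. Lean on these libraries where they do the work, as an engineer would, in place of code of your own. Each camera call takes 0.05 s, during which the arm holds its last target. There are 200 camera calls.

### The job

Re-arm the supply: twist the black spring-return knob on the blue box clockwise all the way to its stop and let it go so that it springs back. Then, using the black crank handle, turn the red wheel valve clockwise until it is fully closed against its stop and back it off (counter-clockwise) exactly two full turns. Finish while still holding that handle gripped at the two-turn position, without letting go, and leave the bottles, jars, beaker and spoon where they are.

Things in the scene. Friction and masses are not known exactly. Their poses are not given: they have to be found in the camera images.
- valve: Fixed valve station: dark steel plate 160 x 130 x 12 mm with a brass valve body, pipe stubs along its y, a round gauge on its +x side and a red hand wheel on top. Origin: centre of the plate's underside, on the wheel's axis; z up.
- wheel_axis (a point): Point on the wheel's upright axis, level with the middle of the black handle (146 mm above the table). Fixed.
- wheel (a joint): Opening of the red hand wheel (rim radius 55 mm to the tube's centre, rim tube 12 mm thick, its top 118 mm above the table). 0 = fully closed against its stop; grows in rad as it is turned counter-clockwise seen from above (opening); one turn is 6.283; the other stop is at 22 rad. Starts 2 to 6.2 rad open. It stays where it is left: friction about 0.09 N m, that is under 2 N at the handle.
- handle: Black upright round crank handle on the wheel's rim, 20 mm in diameter, 52 mm tall, 55 mm from the wheel's axis. Origin at its middle, half-way up (146 mm above the table; it spans 120 to 172 mm). It spins freely on its own upright pin, so it can be held and carried round the circle without turning the gripper; its own x and y axes mean nothing.
- reset_box: Fixed blue supply box 150 x 120 x 55 mm with a black knob on its top centre. Origin: centre of its underside; z up.
- knob_grip (a point): On the knob's upright axis, 88 mm above the table, at the height to grip. The knob is a black bar 42 mm long, 14 mm thick, rising to 102 mm above the table, over a disc 44 mm in diameter whose top is 69 mm above the table; the bar lies along this point's x axis, which turns with the knob (a white pointer line marks the -x end).
- reset_knob (a joint): Twist of the spring-return knob, rad: 0 = at rest, grows clockwise seen from above, stop at 1.2. The spring needs about 0.03 N m to start and 0.10 N m at the stop, and returns the knob to 0 when it is let go.
- pink_bottle: Pink squeeze bottle, 54 mm across, 125 mm tall. Origin: centre of its underside. A bystander.
- teal_bottle: Teal squeeze bottle, 54 mm across, 125 mm tall. Origin: centre of its underside. A bystander.
- jar_a: Small amber sample jar with black cap, 40 mm across, 55 mm tall, near the middle, nearest the robot. Origin: centre of its underside. A bystander.
- jar_b: Small amber sample jar with black cap, 40 mm across, 55 mm tall, in the middle beyond jar_a. Origin: centre of its underside. A bystander.
- jar_c: Small amber sample jar with black cap, 40 mm across, 55 mm tall, at the far left. Origin: centre of its underside. A bystander.
- beaker: Open glass beaker, 76 mm across, 90 mm tall. Origin: centre of its underside. A bystander.
- spatula: Steel lab spoon 200 mm long lying flat near the robot, origin under its middle. A bystander.
Not all that is in view belongs to the job. What is shaped like the reset_box but orange or pink is not meant.

How it is judged:
By the outcome, as a careful person would: the job done as asked, in the order asked, and still so for the second after the job is handed in, while the arm keeps its last pose, push and grip.
It also fails if it takes over 72 s, if anything falls off the work surface, if the arm or the gripper's body presses on something with over 40 N, if the wrist force passes 120 N, or if a joint passes its speed limit or range.

## Working session

There is one attempt and no reset: what is moved stays moved. The work goes in short steps, Python scripts to look and compute and a tool call to move; the robot and the scene stay as the last step left them, time stands still between calls to the robot, and variables do not carry over. Pictures are saved under pics/ and viewed, at most 10 in all, crops included, and the job is handed in when it is done.

Besides the shell and the picture viewer there is one more tool, called after "Emit:" by a JSON object that holds its "name" and its "arguments", one argument or row to a line. send_rows: Moves the arm, as the interface text tells. Its arguments: {"type":"object","properties":{"linear":{"type":"array"},"twist":{"type":"array"},"gripper":{"type":"array"},"grip_force":{"type":"number"}},"required":["linear","twist","gripper"]}

```bash
mkdir -p pics; python3 - <<'E'
from workcell import bot,camera,get_calibration
import cv2
print(bot.get_obs())
for n in ("scene","side","wrist"):
    print(n,get_calibration(n)); cv2.imwrite(f"pics/{n}0.png",camera(n)[:,:,::-1])
E
```

```text
{'time': 0.0, 'q': array([ 7.20192788e+01,  5.01189221e+00,  1.00352563e+01,  9.50995480e+01,
       -3.13320904e-04,  9.00001142e+01]), 'qd': array([ 0.00533472, -0.07882277, -0.08170248, -0.01532229,  0.02904596,
        0.00169753]), 'joint_efforts': array([ 2.28098128e-03, -5.20383632e+01,  4.64805794e+01,  1.61315646e-02,
        1.27557751e-04,  1.67507693e-05]), 'ee_pos': array([0.1697215 , 0.52294291, 0.24458264]), 'tcp_rot': array([-1.79923816e+02,  3.13472424e-04,  1.62019165e+02]), 'wrist_force': array([-0.20121183,  0.43152025,  0.37824524]), 'torque': array([-0.01160144, -0.03002419,  0.00916618]), 'grasp_force': 0.0, 'opening': 0.08550053141404937}
scene {'fx': 463.6992407324622, 'fy': 463.6992407324622, 'cx': 322.89834215754405, 'cy': 232.76745753110455, 'k1': 0.0071918672866491465, 'origin': array([ 1.30655148, -0.2498605 ,  0.71958342]), 'orientation': array([-125.29329324,    0.2579455 ,   57.07409945])}
side {'fx': 461.4339566678591, 'fy': 461.4339566678591, 'cx': 318.9495726582397, 'cy': 237.55546954700347, 'k1': 0.0420873960469492, 'origin': array([0.2500354 , 0.96841827, 0.93780734]), 'orientation': array([-135.58951238,   -0.20863331, -158.40735393])}
wrist {'fx': 402.4542499266153, 'fy': 402.4542499266153, 'cx': 313.0449102799692, 'cy': 238.37344730528955, 'k1': -0.06172277704189513, 'hand_eye': array([[ 3.13676561e-04, -9.49787588e-01, -3.12895252e-01,
         7.96393410e-02],
       [ 9.99999946e-01,  3.27580118e-04,  8.13375679e-06,
        -6.35191486e-04],
       [ 9.47729223e-05, -3.12895238e-01,  9.49787640e-01,
        -1.28017742e-01],
       [ 0.00000000e+00,  0.00000000e+00,  0.00000000e+00,
         1.00000000e+00]])}
```

View pics/scene0.png

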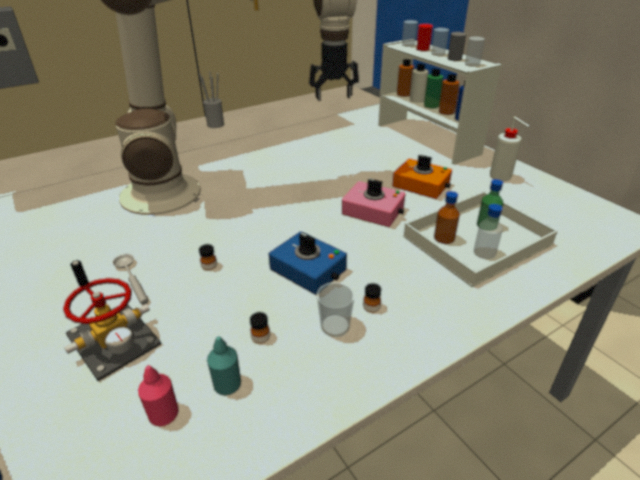

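View pics/side0.png

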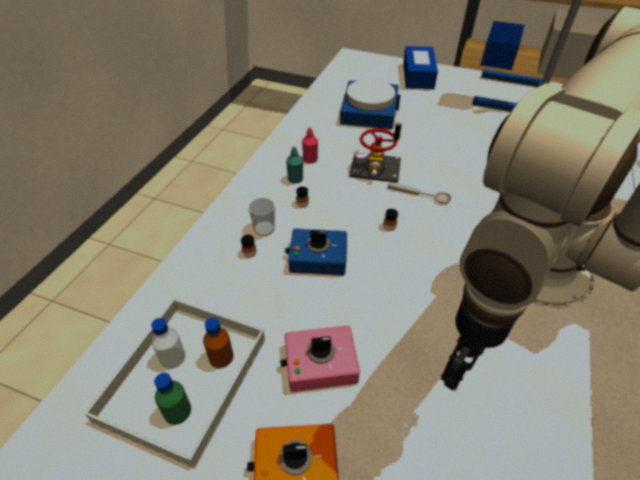

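The scene view shows the blue box's knob at about (308,243), the red wheel's centre at (98,300) and its handle at (80,273). The side view has the knob at (318,238) and the handle at (398,131).

```bash
cat > h.py <<'E'
import numpy as np,cv2
from scipy.spatial.transform import Rotation as R
from workcell import bot,camera,get_calibration
def cam(n,obs=None):
    c=get_calibration(n)
    if n=="wrist":
        T=np.eye(4);T[:3,:3]=R.from_euler('xyz',obs['tcp_rot'],degrees=True).as_matrix();T[:3,3]=obs['ee_pos']
        T=T@c['hand_eye'];return c,T[:3,:3],T[:3,3]
    return c,R.from_euler('xyz',c['orientation'],degrees=True).as_matrix(),np.array(c['origin'])
def rays(C,px):
    c,Rm,o=C; px=np.atleast_2d(px).astype(float)
    d=(px-[c['cx'],c['cy']])/[c['fx'],c['fy']]; s=d.copy()
    for _ in range(8): s=d/(1+c['k1']*(s**2).sum(1,keepdims=True))
    return np.c_[s,np.ones(len(s))]@Rm.T
def plane(C,px,z):
    r=rays(C,px); return C[2]+r*((z-C[2][2])/r[:,2])[:,None]
def tri(C1,p1,C2,p2):
    a=rays(C1,p1)[0];b=rays(C2,p2)[0]
    t=np.linalg.lstsq(np.c_[a,-b],C2[2]-C1[2],rcond=None)[0]
    P,Q=C1[2]+t[0]*a,C2[2]+t[1]*b
    return (P+Q)/2,np.linalg.norm(P-Q)
def circle(P):
    A=np.c_[2*P[:,:2],np.ones(len(P))];s=np.linalg.lstsq(A,(P[:,:2]**2).sum(1),rcond=None)[0]
    return s[:2],np.sqrt(s[2]+s[0]**2+s[1]**2)
def blob(m,near):
    n,l,st,ce=cv2.connectedComponentsWithStats(m.astype(np.uint8))
    ok=[i for i in range(1,n) if st[i,4]>15]
    i=min(ok,key=lambda i:np.hypot(*(ce[i]-near)));return l==i,ce[i],st[i]
E
cat > m1.py <<'E'
from h import *
C={};W={};K={};H={}
near=dict(scene=[(98,300),(80,273),(308,243),(308,262)],side=[(379,139),(398,131),(318,238),(318,250)])
for n in C.keys()|{"scene","side"}:
    C[n]=cam(n);im=cv2.imread(f"pics/{n}0.png");b,g,r=[im[:,:,i].astype(int) for i in range(3)]
    m,ce,st=blob((r>110)&(g<60)&(b<70),near[n][0])
    cnt=max(cv2.findContours(m.astype(np.uint8),0,1)[0],key=len)[:,0]
    for z in (.112,): 
        P=plane(C[n],cnt,z);print(n,'wheel outer',circle(P),st)
    dark=(im.max(2)<60)
    for k,D in ((1,H),(2,K)):
        m,ce,st=blob(dark,near[n][k]);D[n]=ce;print(n,k,ce,st)
    m,ce,st=blob((b>90)&(r<70)&(b>g+25),near[n][3])
    cnt=max(cv2.findContours(m.astype(np.uint8),0,1)[0],key=len)
    print('box',st,plane(C[n],ce,.045))
    q=cv2.approxPolyDP(cv2.convexHull(cnt),5,True)[:,0];print(np.c_[q,plane(C[n],q,.055)[:,:2]].round(3).tolist())
for nm,D in(('handle',H),('knob',K)): print(nm,tri(C['scene'],D['scene'],C['side'],D['side']))
E
python3 m1.py
```

```text
scene wheel outer (array([ 0.53273338, -0.26063849]), np.float64(0.048684090184944066)) [ 64 279  67  44 677]
scene 1 [ 79.71212121 274.16666667] [ 72 262  16  24 198]
scene 2 [306.80505415 245.30685921] [299 235  17  20 277]
box [ 270  233   76   46 1292] [[0.56922328 0.17801057 0.045     ]]
[[345.0, 254.0, 0.617, 0.254], [316.0, 278.0, 0.652, 0.153], [270.0, 255.0, 0.524, 0.107], [299.0, 233.0, 0.485, 0.208]]
side wheel outer (array([ 0.53050789, -0.26272557]), np.float64(0.05291883278599878)) [361 128  36  22 168]
side 1 [396.82857143 132.        ] [394 125   7  15  70]
side 2 [317.38202247 239.46441948] [307 231  20  18 267]
box [ 289  229   57   34 1184] [[0.55507569 0.18628135 0.045     ]]
[[294.0, 229.0, 0.64, 0.158], [345.0, 232.0, 0.508, 0.117], [345.0, 260.0, 0.474, 0.213], [290.0, 259.0, 0.606, 0.262]]
handle (array([ 0.47877205, -0.27329747,  0.14174059]), np.float64(0.0005898507704252344))
knob (array([0.55999018, 0.18624346, 0.07229819]), np.float64(0.0013556830095793775))
```

Emit:
{"name": "send_rows", "arguments": {
  "linear": [
    [-0.034, -0.0143, 0],
    [-0.034, -0.0143, 0],
    [-0.034, -0.0143, 0],
    [-0.034, -0.0143, 0],
    [-0.034, -0.0143, 0],
    [-0.034, -0.0143, 0],
    [-0.034, -0.0143, 0],
    [-0.034, -0.0143, 0]
  ],
  "twist": [
    [0, 0, 0],
    [0, 0, 0],
    [0, 0, 0],
    [0, 0, 0],
    [0, 0, 0],
    [0, 0, 0],
    [0, 0, 0],
    [0, 0, 0]
  ],
  "gripper": [100, 100, 100, 100, 100, 100, 100, 100]
}}

```text
time: 1.15
ee_pos: [0.3939, 0.3294, 0.2451]
tcp_rot: [-180.0, -0.0, 162.0]
wrist_force: [0.1, -0.4, 0.3]
opening: 0.0855
grasp_force: 0.0
```

Emit:
{"name": "send_rows", "arguments": {
  "linear": [
    [-0.034, -0.0143, 0],
    [-0.034, -0.0143, 0],
    [-0.034, -0.0143, 0],
    [-0.034, -0.0143, 0.01],
    [-0.034, -0.0143, 0.01],
    [-0.034, -0.0143, 0],
    [0, 0, 0],
    [0, 0, 0]
  ],
  "twist": [
    [0, 0, 0],
    [0, 0, 0],
    [0, 0, 0],
    [0, 0, 0],
    [0, 0, 0],
    [0, 0, 0],
    [0, 0, 0],
    [0, 0, 0]
  ],
  "gripper": [100, 100, 100, 100, 100, 100, 100, 100]
}}

```text
time: 2.15
ee_pos: [0.5604, 0.1859, 0.2251]
tcp_rot: [-180.0, -0.0, 162.0]
wrist_force: [-0.5, -0.7, 0.1]
opening: 0.0855
grasp_force: 0.0
```

```bash
python3 - <<'E'
from h import *
import pickle
o=bot.get_obs();im=camera("wrist")[:,:,::-1];cv2.imwrite("pics/w1.png",im);pickle.dump(o,open("w1.pkl","wb"))
print(o['ee_pos'],o['tcp_rot'],o['q'])
E
```

```text
[0.56043298 0.1858896  0.22505651] [-1.79984526e+02 -3.73763374e-02  1.62005957e+02] [1.83456844e+01 1.02872647e+01 1.37100412e+01 9.34620535e+01
 9.68324557e-03 3.63397188e+01]
```

View pics/w1.png

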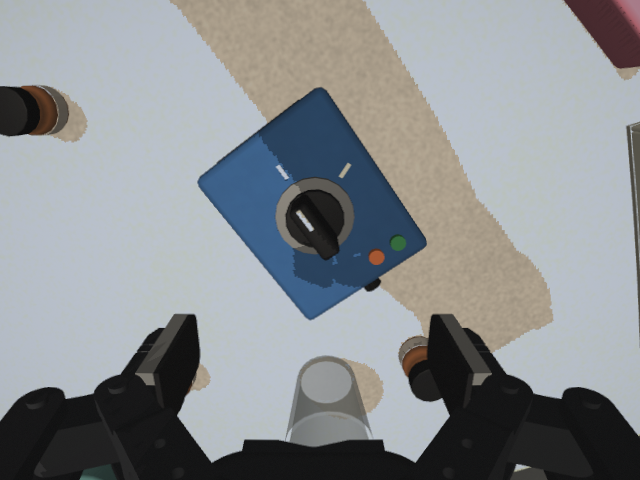

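The wrist view shows the blue box with a grey ring centred at about (315,216). The knob bar runs from the pointer end (297,200) to (333,256).

```bash
python3 - <<'E'
from h import *
import pickle
o=pickle.load(open("w1.pkl","rb"));im=cv2.imread("pics/w1.png");C=cam("wrist",o)
sub=np.zeros((480,640),bool);sub[165:270,265:365]=1
hsv=cv2.cvtColor(im,cv2.COLOR_BGR2HSV)
ring=sub&(hsv[:,:,1]<80)&(im.max(2)>70)&(im.max(2)<190)
m,ce,st=blob(ring,(290,230));print(st)
cnt=max(cv2.findContours(m.astype(np.uint8),0,1)[0],key=cv2.contourArea)
print('ring',circle(plane(C,cv2.convexHull(cnt)[:,0],.056)))
# white pointer
w=sub&(hsv[:,:,1]<60)&(im.min(2)>150);m,ce,st=blob(w,(304,218));ys,xs=np.nonzero(m)
v=cv2.fitLine(np.c_[xs,ys].astype(np.float32),2,0,.01,.01).ravel();print(ce,st,v)
P=plane(C,[[v[2]-10*v[0],v[3]-10*v[1]],[v[2]+10*v[0],v[3]+10*v[1]],ce],.102)
d=P[1]-P[0];print('pointer line yaw',np.degrees(np.arctan2(d[1],d[0])),P[2])
# blue box
b=(hsv[:,:,0]>95)&(hsv[:,:,0]<125)&(hsv[:,:,1]>120);m,ce,st=blob(b,(310,215))
cnt=max(cv2.findContours(m.astype(np.uint8),0,1)[0],key=cv2.contourArea)
Q=plane(C,cnt[:,0],.055)[:,:2].astype(np.float32)
print('box',cv2.minAreaRect((Q*1000)))
E
```

```text
[296 210  18  22  99]
ring (array([0.56156677, 0.17939159]), np.float64(0.0089469249861187))
[305.         221.21333333] [297 212  16  19  75] [  0.6244891    0.78103346 305.         221.21333   ]
pointer line yaw 19.402199556142236 [0.5503345  0.18298427 0.102     ]
box ((558.8833618164062, 186.84548950195312), (146.66342163085938, 116.59281158447266), 17.8789005279541)
```

Emit:
{"name": "send_rows", "arguments": {
  "linear": [
    [0, 0, 0.01],
    [0, 0, 0.01],
    [0, 0, 0.01],
    [0, 0, 0.01],
    [0.0007, 0.0009, 0.02],
    [0, 0, 0.02],
    [0, 0, 0.02],
    [0, 0, 0]
  ],
  "twist": [
    [0, 0, -0.91],
    [0, 0, -0.91],
    [0, 0, -0.91],
    [0, 0, -0.92],
    [0, 0, 0],
    [0, 0, 0],
    [0, 0, 0],
    [0, 0, 0]
  ],
  "gripper": [50, 50, 50, 50, 50, 50, 50, 50],
  "grip_force": 40
}}

```text
time: 3.2
ee_pos: [0.5584, 0.1869, 0.1241]
tcp_rot: [180.0, -0.1, -161.4]
wrist_force: [-0.4, 1.0, -0.1]
opening: 0.0428
grasp_force: 0.0
```

```bash
python3 - <<'E'
from h import *
o=bot.get_obs();im=camera("wrist")[:,:,::-1];cv2.imwrite("pics/w2.png",im)
print(o['ee_pos'],o['tcp_rot'],o['q'],o['opening'])
E
```

```text
[0.55841129 0.18692785 0.12413928] [ 1.79995998e+02 -1.39158800e-01 -1.61407985e+02] [ 1.85061937e+01  9.72675649e+00  1.92900583e+00  8.23414140e+01
  3.79383638e-03 -8.58212797e-02] 0.042768052794188154
```

View pics/w2.png

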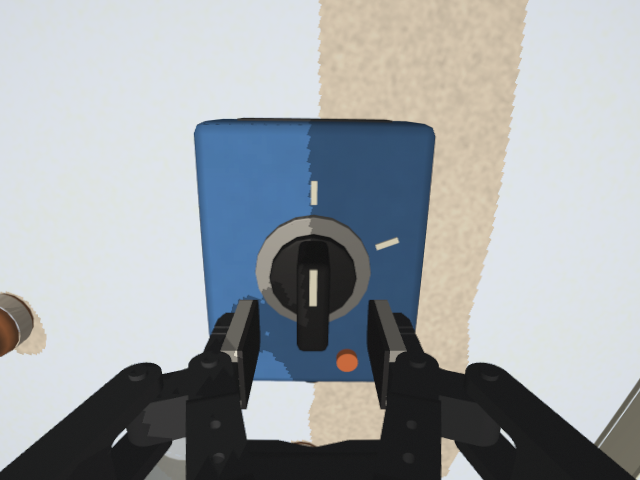

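The jaws straddle the bar, which runs from (313,241) to (313,350) and lines up with the tool. I'll go down, close and twist.

Emit:
{"name": "send_rows", "arguments": {
  "linear": [
    [-0.001, 0, 0.01],
    [0, 0, 0.01],
    [0, 0, 0.01],
    [0, 0, 0.008],
    [0, 0, 0],
    [0, 0, 0],
    [0, 0, 0],
    [0, 0, 0]
  ],
  "twist": [
    [0, 0, 0],
    [0, 0, 0],
    [0, 0, 0],
    [0, 0, 0],
    [0, 0, 0],
    [0, 0, 0],
    [0, 0, 0],
    [0, 0, 0]
  ],
  "gripper": [50, 50, 50, 50, 0, 0, 0, 0],
  "grip_force": 40
}}

```text
time: 4.25
ee_pos: [0.5605, 0.1872, 0.0874]
tcp_rot: [179.9, -0.0, -161.5]
wrist_force: [-3.0, 5.2, -1.4]
opening: 0.0132
grasp_force: 40.6
```

Emit:
{"name": "send_rows", "arguments": {
  "linear": [
    [0, 0, 0],
    [0, 0, 0],
    [0, 0, 0],
    [0, 0, 0],
    [0, 0, 0],
    [0, 0, 0],
    [0, 0, 0],
    [0, 0, 0]
  ],
  "twist": [
    [0, 0, 0],
    [0, 0, 0.5],
    [0, 0, 0.5],
    [0, 0, 0.5],
    [0, 0, 0.5],
    [0, 0, 0.5],
    [0, 0, 0.5],
    [0, 0, 0]
  ],
  "gripper": [0, 0, 0, 0, 0, 0, 0, 0]
}}

```text
time: 5.25
ee_pos: [0.5605, 0.1868, 0.0874]
tcp_rot: [180.0, -0.0, 168.6]
wrist_force: [-3.5, 2.6, -0.6]
opening: 0.0136
grasp_force: 40.2
```

```bash
python3 - <<'E'
from h import *
o=bot.get_obs();print({k:np.round(o[k],3) for k in('ee_pos','tcp_rot','torque','wrist_force','opening','grasp_force')})
E
```

```text
{'ee_pos': array([0.56 , 0.187, 0.087]), 'tcp_rot': array([ 1.79997e+02, -2.50000e-02,  1.68578e+02]), 'torque': array([0.489, 0.707, 0.071]), 'wrist_force': array([-3.484,  2.608, -0.637]), 'opening': np.float64(0.014), 'grasp_force': np.float64(40.174)}
```

Emit:
{"name": "send_rows", "arguments": {
  "linear": [
    [0, 0, 0],
    [0, 0, 0],
    [0, 0, 0],
    [0, 0, 0],
    [0, 0, 0],
    [0, 0, 0],
    [0, 0, 0],
    [0, 0, 0]
  ],
  "twist": [
    [0, 0, 0.5],
    [0, 0, 0.5],
    [0, 0, 0.5],
    [0, 0, 0.5],
    [0, 0, 0.5],
    [0, 0, 0.5],
    [0, 0, 0.5],
    [0, 0, 0]
  ],
  "gripper": [0, 0, 0, 0, 0, 0, 0, 0]
}}

```text
time: 6.25
ee_pos: [0.5603, 0.1865, 0.0874]
tcp_rot: [-179.9, -0.0, 133.7]
wrist_force: [-4.8, 1.3, 1.3]
opening: 0.0134
grasp_force: 40.4
```

```bash
cat > s.py <<'E'
from h import *
o=bot.get_obs();print({k:np.round(o[k],3).tolist() for k in('q','ee_pos','tcp_rot','torque','wrist_force','opening','grasp_force')})
E
python3 s.py
```

```text
{'q': [18.418, 10.375, -1.403, 78.278, -0.007, 64.765], 'ee_pos': [0.56, 0.187, 0.087], 'tcp_rot': [-179.946, -0.018, 133.653], 'torque': [0.155, 1.198, 0.084], 'wrist_force': [-4.775, 1.25, 1.292], 'opening': 0.013, 'grasp_force': 40.449}
```

Emit:
{"name": "send_rows", "arguments": {
  "linear": [
    [0, 0, 0],
    [0, 0, 0],
    [0, 0, 0],
    [0, 0, 0]
  ],
  "twist": [
    [0, 0, 0.2],
    [0, 0, 0.2],
    [0, 0, 0.2],
    [0, 0, 0]
  ],
  "gripper": [0, 0, 0, 0]
}}

```text
time: 6.75
ee_pos: [0.5603, 0.1865, 0.0874]
tcp_rot: [-179.9, 0.0, 127.7]
wrist_force: [-4.7, -0.5, 2.2]
opening: 0.0137
grasp_force: 45.0
```

```bash
python3 s.py
```

```text
{'q': [18.42, 10.375, -1.4, 78.277, -0.023, 70.69], 'ee_pos': [0.56, 0.186, 0.087], 'tcp_rot': [-179.943, 0.005, 127.729], 'torque': [0.001, 1.228, 0.873], 'wrist_force': [-4.729, -0.495, 2.223], 'opening': 0.014, 'grasp_force': 45.049}
```

Emit:
{"name": "send_rows", "arguments": {
  "linear": [
    [0, 0, 0],
    [0, 0, 0],
    [0, 0, 0],
    [0, 0, 0],
    [0, 0, -0.03],
    [0, 0, -0.04],
    [0, 0, -0.04],
    [0, 0, -0.02]
  ],
  "twist": [
    [0, 0, 0],
    [0, 0, 0],
    [0, 0, 0],
    [0, 0, 0],
    [0, 0, 0],
    [0, 0, 0],
    [0, 0, 0],
    [0, 0, 0]
  ],
  "gripper": [70, 70, 70, 70, 70, 70, 70, 70]
}}

```text
time: 7.75
ee_pos: [0.5613, 0.1869, 0.22]
tcp_rot: [179.8, 0.1, 127.5]
wrist_force: [0.7, -0.1, -0.7]
opening: 0.0596
grasp_force: 0.0
```

```bash
python3 s.py; python3 - <<'E'
from h import *
im=camera("wrist")[:,:,::-1];cv2.imwrite("pics/w3.png",im)
E
```

```text
{'q': [18.418, 10.131, 12.965, 92.658, -0.003, 70.89], 'ee_pos': [0.561, 0.187, 0.22], 'tcp_rot': [179.835, 0.06, 127.528], 'torque': [0.042, 0.041, 0.023], 'wrist_force': [0.708, -0.126, -0.677], 'opening': 0.06, 'grasp_force': 0.0}
```

View pics/w3.png

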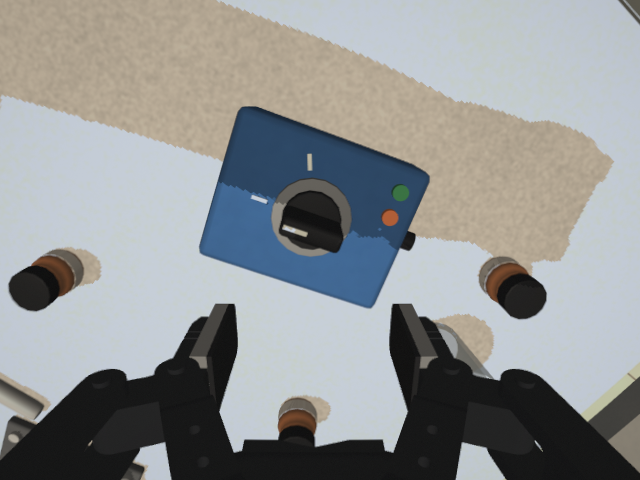

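The white pointer at (295,231) is back in line with the rest tick at (259,199), so the knob has sprung back. Next is the wheel handle.

Emit:
{"name": "send_rows", "arguments": {
  "linear": [
    [-0.0225, -0.0246, -0.015],
    [-0.0225, -0.0246, -0.015],
    [-0.0225, -0.0246, 0],
    [-0.0225, -0.0246, 0],
    [-0.0225, -0.0246, 0],
    [-0.0225, -0.0246, 0],
    [-0.0225, -0.0246, 0],
    [-0.0225, -0.0246, 0]
  ],
  "twist": [
    [0, 0, 0],
    [0, 0, 0],
    [0, 0, 0],
    [0, 0, 0],
    [0, 0, 0],
    [0, 0, 0],
    [0, 0, 0],
    [0, 0, 0]
  ],
  "gripper": [70, 70, 70, 70, 70, 70, 70, 70]
}}

```text
time: 8.8
ee_pos: [0.5139, -0.077, 0.2466]
tcp_rot: [-180.0, -0.0, 127.5]
wrist_force: [0.9, 0.1, -0.2]
opening: 0.0598
grasp_force: 0.0
```

Emit:
{"name": "send_rows", "arguments": {
  "linear": [
    [-0.0225, -0.0246, 0],
    [-0.0225, -0.0246, 0],
    [-0.0225, -0.0246, 0],
    [-0.0225, -0.0246, 0],
    [-0.0225, -0.0246, 0],
    [-0.0225, -0.0246, 0],
    [0, 0, 0],
    [0, 0, 0]
  ],
  "twist": [
    [0, 0, 0],
    [0, 0, 0],
    [0, 0, 0],
    [0, 0, 0],
    [0, 0, 0],
    [0, 0, 0],
    [0, 0, 0],
    [0, 0, 0]
  ],
  "gripper": [70, 70, 70, 70, 70, 70, 70, 70]
}}

```text
time: 9.8
ee_pos: [0.4794, -0.2725, 0.2468]
tcp_rot: [-180.0, -0.0, 127.5]
wrist_force: [-0.4, 0.0, -0.7]
opening: 0.0599
grasp_force: 0.0
```

```bash
python3 s.py; python3 - <<'E'
from h import *
import pickle
o=bot.get_obs();im=camera("wrist")[:,:,::-1];cv2.imwrite("pics/w4.png",im);pickle.dump(o,open("w4.pkl","wb"))
E
```

```text
{'q': [-29.626, 5.25, 10.541, 95.33, 0.013, 22.869], 'ee_pos': [0.479, -0.273, 0.247], 'tcp_rot': [-179.997, -0.041, 127.505], 'torque': [-0.021, -0.011, -0.001], 'wrist_force': [-0.441, 0.018, -0.722], 'opening': 0.06, 'grasp_force': 0.0}
```

View pics/w4.png

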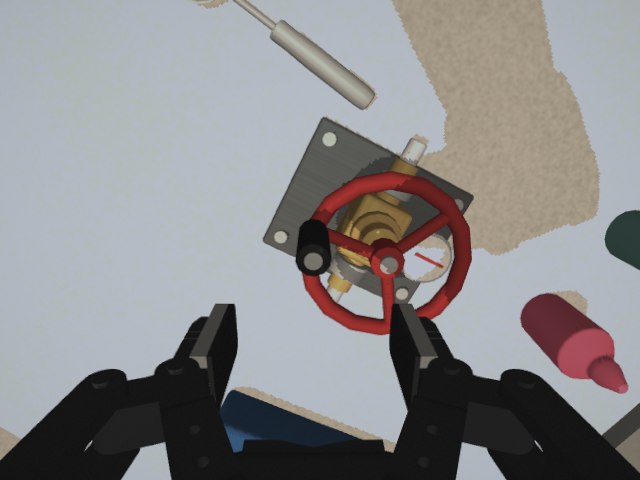

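The wheel's rim is centred at about (388,255), with the handle's top at (314,260).

```bash
python3 - <<'E'
from h import *
import pickle
o=pickle.load(open("w4.pkl","rb"));im=cv2.imread("pics/w4.png");C=cam("wrist",o)
b,g,r=[im[:,:,i].astype(int) for i in range(3)]
m=(r>80)&(r>2.5*g)&(r>2.5*b);m[:,475:]=0;m[:165]=0;m[340:]=0
m,ce,st=blob(m,(388,255));print(st)
cnt=max(cv2.findContours(m.astype(np.uint8),0,1)[0],key=cv2.contourArea)
h=cv2.convexHull(cnt)[:,0]; P=plane(C,h,.112)
keep=h[:,0]>340;  
c,R0=circle(P[keep]);print('wheel',c,R0)
t=plane(C,[[314,261]],.172)[0];print('handle top',t,np.linalg.norm(t[:2]-c),np.degrees(np.arctan2(*(t[:2]-c)[::-1])))
print('hub',plane(C,[[388,264]],.12))
E
```

```text
[ 303  172  168  163 7179]
wheel [ 0.53264985 -0.25926513] 0.060378712657474506
handle top [ 0.47983909 -0.27249672  0.172     ] 0.05444310427348937 -165.93425049793248
hub [[ 0.53378326 -0.25959514  0.12      ]]
```

Emit:
{"name": "send_rows", "arguments": {
  "linear": [
    [0, 0, 0.02],
    [0, 0, 0.025],
    [0, 0, 0.025],
    [0, 0, 0.015],
    [0, 0, 0.01],
    [0, 0, 0],
    [0, 0, 0],
    [0, 0, 0]
  ],
  "twist": [
    [0, 0, 0],
    [0, 0, 0],
    [0, 0, 0],
    [0, 0, 0],
    [0, 0, 0],
    [0, 0, 0],
    [0, 0, 0],
    [0, 0, 0]
  ],
  "gripper": [70, 70, 70, 70, 70, 0, 0, 0],
  "grip_force": 60
}}

```text
time: 10.85
ee_pos: [0.4797, -0.2731, 0.1533]
tcp_rot: [180.0, 0.1, 127.5]
wrist_force: [-1.1, 0.1, 3.9]
opening: 0.0184
grasp_force: 58.5
```

Emit:
{"name": "send_rows", "arguments": {
  "linear": [
    [0, 0, 0],
    [0, 0, 0]
  ],
  "twist": [
    [0, 0, 0],
    [0, 0, 0]
  ],
  "gripper": [0, 0]
}}

```text
time: 11.1
ee_pos: [0.4797, -0.2731, 0.1533]
tcp_rot: [180.0, 0.1, 127.5]
wrist_force: [-1.3, 0.3, 5.6]
opening: 0.0186
grasp_force: 58.6
```

```bash
python3 s.py; cat > arc.py <<'E'
# usage: arc.py cx cy r start_deg step_deg n [fixx fixy]: rows in tool x,y (yaw of tool measured), step <0 clockwise
from h import *
import sys
cx,cy,r,a,s,n=map(float,sys.argv[1:7]);fx=[float(v) for v in sys.argv[7:9]] or [0,0]
y=np.radians(127.5);T=np.array([[np.cos(y),np.sin(y)],[np.sin(y),-np.cos(y)]])
A=np.radians(a+s*np.arange(n+1));P=np.c_[cx+r*np.cos(A),cy+r*np.sin(A)]
D=np.diff(P,axis=0);D[0]+=fx
for i in range(0,len(D),8): print([[float(round(v,4)) for v in (*(T@d),0)] for d in D[i:i+8]])
print('end',a+s*n,P[-1].round(4))
E
python3 arc.py .5328 -.2595 .055 -166 -15 8
```

```text
{'q': [-29.652, 4.287, -0.833, 84.797, -0.004, 22.833], 'ee_pos': [0.48, -0.273, 0.153], 'tcp_rot': [179.972, 0.078, 127.515], 'torque': [0.099, 0.33, 0.01], 'wrist_force': [-1.305, 0.274, 5.602], 'opening': 0.019, 'grasp_force': 58.598}
[[0.0123, 0.0074, 0.0], [0.01, 0.0103, 0.0], [0.007, 0.0126, 0.0], [0.0035, 0.0139, 0.0], [-0.0003, 0.0144, 0.0], [-0.004, 0.0138, 0.0], [-0.0074, 0.0123, 0.0], [-0.0103, 0.01, 0.0]]
end -286.0 [ 0.548  -0.2066]
```

Emit:
{"name": "send_rows", "arguments": {
  "linear": [
    [0.0123, 0.0074, 0.0],
    [0.01, 0.0103, 0.0],
    [0.007, 0.0126, 0.0],
    [0.0035, 0.0139, 0.0],
    [-0.0003, 0.0144, 0.0],
    [-0.004, 0.0138, 0.0],
    [-0.0074, 0.0123, 0.0],
    [0, 0, 0]
  ],
  "twist": [
    [0, 0, 0],
    [0, 0, 0],
    [0, 0, 0],
    [0, 0, 0],
    [0, 0, 0],
    [0, 0, 0],
    [0, 0, 0],
    [0, 0, 0]
  ],
  "gripper": [0, 0, 0, 0, 0, 0, 0, 0]
}}

```text
time: 12.1
ee_pos: [0.5354, -0.2043, 0.1533]
tcp_rot: [179.9, 0.1, 127.6]
wrist_force: [2.1, 0.4, 7.5]
opening: 0.0185
grasp_force: 59.2
```

```bash
python3 s.py;python3 arc.py .5328 -.2595 .055 -271 -15 8
```

```text
{'q': [-20.9, 7.103, 2.215, 84.959, 0.034, 31.532], 'ee_pos': [0.535, -0.204, 0.153], 'tcp_rot': [179.891, 0.113, 127.568], 'torque': [0.252, -0.256, -0.052], 'wrist_force': [2.081, 0.434, 7.485], 'opening': 0.018, 'grasp_force': 59.17}
[[-0.0103, 0.01, 0.0], [-0.0126, 0.007, 0.0], [-0.0139, 0.0035, 0.0], [-0.0144, -0.0003, 0.0], [-0.0138, -0.004, 0.0], [-0.0123, -0.0074, 0.0], [-0.01, -0.0103, 0.0], [-0.007, -0.0126, 0.0]]
end -391.0 [ 0.5799 -0.2878]
```

```bash
python3 arc.py .5328 -.2595 .055 -271 -6 42
```

```text
[[-0.0038, 0.0043, 0.0], [-0.0042, 0.0039, 0.0], [-0.0046, 0.0034, 0.0], [-0.005, 0.0029, 0.0], [-0.0052, 0.0024, 0.0], [-0.0055, 0.0018, 0.0], [-0.0056, 0.0012, 0.0], [-0.0057, 0.0007, 0.0]]
[[-0.0058, 0.0001, 0.0], [-0.0057, -0.0006, 0.0], [-0.0056, -0.0011, 0.0], [-0.0055, -0.0017, 0.0], [-0.0053, -0.0023, 0.0], [-0.005, -0.0028, 0.0], [-0.0047, -0.0033, 0.0], [-0.0043, -0.0038, 0.0]]
[[-0.0039, -0.0042, 0.0], [-0.0034, -0.0046, 0.0], [-0.0029, -0.005, 0.0], [-0.0024, -0.0052, 0.0], [-0.0018, -0.0055, 0.0], [-0.0012, -0.0056, 0.0], [-0.0007, -0.0057, 0.0], [-0.0001, -0.0058, 0.0]]
[[0.0006, -0.0057, 0.0], [0.0011, -0.0056, 0.0], [0.0017, -0.0055, 0.0], [0.0023, -0.0053, 0.0], [0.0028, -0.005, 0.0], [0.0033, -0.0047, 0.0], [0.0038, -0.0043, 0.0], [0.0042, -0.0039, 0.0]]
[[0.0046, -0.0034, 0.0], [0.005, -0.0029, 0.0], [0.0052, -0.0024, 0.0], [0.0055, -0.0018, 0.0], [0.0056, -0.0012, 0.0], [0.0057, -0.0007, 0.0], [0.0058, -0.0001, 0.0], [0.0057, 0.0006, 0.0]]
[[0.0056, 0.0011, 0.0], [0.0055, 0.0017, 0.0]]
end -523.0 [ 0.4802 -0.2756]
```

Emit:
{"name": "send_rows", "arguments": {
  "linear": [
    [-0.0038, 0.0043, 0.0],
    [-0.0042, 0.0039, 0.0],
    [0, 0, 0]
  ],
  "twist": [
    [0, 0, 0],
    [0, 0, 0],
    [0, 0, 0]
  ],
  "gripper": [0, 0, 0],
  "grip_force": 50
}}

```text
time: 12.48
ee_pos: [0.5463, -0.2059, 0.1533]
tcp_rot: [179.9, 0.1, 127.5]
wrist_force: [2.3, 0.7, 6.3]
opening: 0.0183
grasp_force: 59.0
```

Emit:
{"name": "send_rows", "arguments": {
  "linear": [
    [-0.0046, 0.0034, 0.0],
    [-0.005, 0.0029, 0.0],
    [0, 0, 0]
  ],
  "twist": [
    [0, 0, 0],
    [0, 0, 0],
    [0, 0, 0]
  ],
  "gripper": [0, 0, 0]
}}

```text
time: 12.85
ee_pos: [0.5571, -0.2098, 0.1533]
tcp_rot: [179.9, 0.1, 127.5]
wrist_force: [1.0, -0.3, 5.8]
opening: 0.0186
grasp_force: 59.0
```

Emit:
{"name": "send_rows", "arguments": {
  "linear": [
    [-0.0052, 0.0024, 0.0],
    [-0.0055, 0.0018, 0.0],
    [0, 0, 0]
  ],
  "twist": [
    [0, 0, 0],
    [0, 0, 0],
    [0, 0, 0]
  ],
  "gripper": [0, 0, 0]
}}

```text
time: 13.22
ee_pos: [0.5668, -0.2159, 0.1533]
tcp_rot: [179.9, 0.1, 127.5]
wrist_force: [1.0, -0.1, 5.4]
opening: 0.0187
grasp_force: 59.0
```

Emit:
{"name": "send_rows", "arguments": {
  "linear": [
    [-0.0056, 0.0012, 0.0],
    [-0.0057, 0.0007, 0.0],
    [0, 0, 0]
  ],
  "twist": [
    [0, 0, 0],
    [0, 0, 0],
    [0, 0, 0]
  ],
  "gripper": [0, 0, 0]
}}

```text
time: 13.6
ee_pos: [0.5751, -0.2238, 0.1533]
tcp_rot: [179.9, 0.1, 127.5]
wrist_force: [1.1, -1.8, 5.7]
opening: 0.0183
grasp_force: 59.0
```

Emit:
{"name": "send_rows", "arguments": {
  "linear": [
    [-0.0058, 0.0001, 0.0],
    [-0.0057, -0.0006, 0.0],
    [0, 0, 0]
  ],
  "twist": [
    [0, 0, 0],
    [0, 0, 0],
    [0, 0, 0]
  ],
  "gripper": [0, 0, 0]
}}

```text
time: 13.98
ee_pos: [0.5815, -0.2333, 0.1533]
tcp_rot: [180.0, 0.1, 127.5]
wrist_force: [-0.3, -2.1, 6.8]
opening: 0.0184
grasp_force: 59.1
```

Emit:
{"name": "send_rows", "arguments": {
  "linear": [
    [-0.0056, -0.0011, 0.0],
    [-0.0055, -0.0017, 0.0],
    [0, 0, 0]
  ],
  "twist": [
    [0, 0, 0],
    [0, 0, 0],
    [0, 0, 0]
  ],
  "gripper": [0, 0, 0]
}}

```text
time: 14.35
ee_pos: [0.5858, -0.2439, 0.1533]
tcp_rot: [180.0, 0.1, 127.5]
wrist_force: [-1.8, -2.3, 6.6]
opening: 0.0183
grasp_force: 59.1
```

Emit:
{"name": "send_rows", "arguments": {
  "linear": [
    [-0.0053, -0.0023, 0.0],
    [-0.005, -0.0028, 0.0],
    [0, 0, 0]
  ],
  "twist": [
    [0, 0, 0],
    [0, 0, 0],
    [0, 0, 0]
  ],
  "gripper": [0, 0, 0]
}}

```text
time: 14.72
ee_pos: [0.5871, -0.2494, 0.1532]
tcp_rot: [179.7, -0.5, 127.7]
wrist_force: [-9.2, 27.9, 13.6]
opening: 0.0183
grasp_force: 59.9
```

Emit:
{"name": "send_rows", "arguments": {
  "linear": [
    [0.0035, 0.002, 0.0],
    [0, 0, 0]
  ],
  "twist": [
    [0, 0, 0],
    [0, 0, 0]
  ],
  "gripper": [0, 0]
}}

```text
time: 14.98
ee_pos: [0.587, -0.2489, 0.1533]
tcp_rot: [179.9, -0.1, 127.6]
wrist_force: [-4.0, 7.8, 9.3]
opening: 0.0185
grasp_force: 59.2
```

```bash
python3 s.py; python3 - <<'E'
from h import *
o=bot.get_obs()
P=np.array([[.4797,-.2731],[.5354,-.2043],[.5463,-.2059],[.5571,-.2098],[.5668,-.2159],[.5751,-.2238],[.5815,-.2333],[.5858,-.2439]])
c,r=circle(P);print(c,r,np.linalg.norm(P-c,axis=1))
for p in (P[-1],[.5871,-.2494],o['ee_pos'][:2]): print(np.degrees(np.arctan2(*(np.array(p)-c)[::-1])))
E
```

```text
{'q': [-23.03, 16.29, 12.899, 86.642, 0.114, 29.375], 'ee_pos': [0.587, -0.249, 0.153], 'tcp_rot': [179.917, -0.085, 127.595], 'torque': [1.611, 0.922, 0.015], 'wrist_force': [-4.006, 7.802, 9.336], 'opening': 0.018, 'grasp_force': 59.199}
[ 0.53297746 -0.25928514] 0.055037531097184816 [0.05503942 0.05503848 0.05502239 0.05505158 0.05501122 0.05507725
 0.05504239 0.05501748]
16.238776402378825
10.350624777378018
10.830826885003829
```

The wheel is closed against its stop: 28 N at the handle, at 10.8° on a circle that fits to within 0.1 mm. Next I back it off 720°.

```bash
python3 arc.py .53298 -.25928 .05504 10.9 15 24 -.0004 .0023
```

```text
[[0.0156, 0.0058, 0.0], [0.0143, 0.001, 0.0], [0.0141, -0.0027, 0.0], [0.0129, -0.0063, 0.0], [0.0109, -0.0094, 0.0], [0.0081, -0.0119, 0.0], [0.0047, -0.0136, 0.0], [0.001, -0.0143, 0.0]]
[[-0.0027, -0.0141, 0.0], [-0.0063, -0.0129, 0.0], [-0.0094, -0.0109, 0.0], [-0.0119, -0.0081, 0.0], [-0.0136, -0.0047, 0.0], [-0.0143, -0.001, 0.0], [-0.0141, 0.0027, 0.0], [-0.0129, 0.0063, 0.0]]
[[-0.0109, 0.0094, 0.0], [-0.0081, 0.0119, 0.0], [-0.0047, 0.0136, 0.0], [-0.001, 0.0143, 0.0], [0.0027, 0.0141, 0.0], [0.0063, 0.0129, 0.0], [0.0094, 0.0109, 0.0], [0.0119, 0.0081, 0.0]]
end 370.9 [ 0.587  -0.2489]
```

Emit:
{"name": "send_rows", "arguments": {
  "linear": [
    [0.0156, 0.0058, 0.0],
    [0.0143, 0.001, 0.0],
    [0.0141, -0.0027, 0.0],
    [0.0129, -0.0063, 0.0],
    [0.0109, -0.0094, 0.0],
    [0.0081, -0.0119, 0.0],
    [0.0047, -0.0136, 0.0],
    [0.001, -0.0143, 0.0]
  ],
  "twist": [
    [0, 0, 0],
    [0, 0, 0],
    [0, 0, 0],
    [0, 0, 0],
    [0, 0, 0],
    [0, 0, 0],
    [0, 0, 0],
    [0, 0, 0]
  ],
  "gripper": [0, 0, 0, 0, 0, 0, 0, 0]
}}

```text
time: 15.98
ee_pos: [0.497, -0.2174, 0.1533]
tcp_rot: [179.9, 0.1, 127.6]
wrist_force: [5.6, -3.2, 5.3]
opening: 0.0186
grasp_force: 58.9
```

Emit:
{"name": "send_rows", "arguments": {
  "linear": [
    [-0.0027, -0.0141, 0.0],
    [-0.0063, -0.0129, 0.0],
    [-0.0094, -0.0109, 0.0],
    [-0.0119, -0.0081, 0.0],
    [-0.0136, -0.0047, 0.0],
    [-0.0143, -0.001, 0.0],
    [-0.0141, 0.0027, 0.0],
    [-0.0129, 0.0063, 0.0]
  ],
  "twist": [
    [0, 0, 0],
    [0, 0, 0],
    [0, 0, 0],
    [0, 0, 0],
    [0, 0, 0],
    [0, 0, 0],
    [0, 0, 0],
    [0, 0, 0]
  ],
  "gripper": [0, 0, 0, 0, 0, 0, 0, 0]
}}

```text
time: 16.98
ee_pos: [0.5147, -0.3113, 0.1533]
tcp_rot: [180.0, 0.0, 127.5]
wrist_force: [-0.3, 5.2, 9.8]
opening: 0.0184
grasp_force: 59.3
```

Emit:
{"name": "send_rows", "arguments": {
  "linear": [
    [-0.0109, 0.0094, 0.0],
    [-0.0081, 0.0119, 0.0],
    [-0.0047, 0.0136, 0.0],
    [-0.001, 0.0143, 0.0],
    [0.0027, 0.0141, 0.0],
    [0.0063, 0.0129, 0.0],
    [0.0094, 0.0109, 0.0],
    [0.0119, 0.0081, 0.0]
  ],
  "twist": [
    [0, 0, 0],
    [0, 0, 0],
    [0, 0, 0],
    [0, 0, 0],
    [0, 0, 0],
    [0, 0, 0],
    [0, 0, 0],
    [0, 0, 0]
  ],
  "gripper": [0, 0, 0, 0, 0, 0, 0, 0]
}}

```text
time: 17.98
ee_pos: [0.587, -0.2487, 0.1533]
tcp_rot: [180.0, 0.1, 127.5]
wrist_force: [-4.9, -3.5, 9.5]
opening: 0.0185
grasp_force: 59.5
```

One turn is done, so on to the second.

Emit:
{"name": "send_rows", "arguments": {
  "linear": [
    [0.0136, 0.0047, 0.0],
    [0.0143, 0.001, 0.0],
    [0.0141, -0.0027, 0.0],
    [0.0129, -0.0063, 0.0],
    [0.0109, -0.0094, 0.0],
    [0.0081, -0.0119, 0.0],
    [0.0047, -0.0136, 0.0],
    [0.001, -0.0143, 0.0]
  ],
  "twist": [
    [0, 0, 0],
    [0, 0, 0],
    [0, 0, 0],
    [0, 0, 0],
    [0, 0, 0],
    [0, 0, 0],
    [0, 0, 0],
    [0, 0, 0]
  ],
  "gripper": [0, 0, 0, 0, 0, 0, 0, 0]
}}

```text
time: 18.98
ee_pos: [0.4969, -0.2174, 0.1533]
tcp_rot: [179.9, 0.1, 127.5]
wrist_force: [5.6, -2.9, 5.4]
opening: 0.0182
grasp_force: 59.1
```

Emit:
{"name": "send_rows", "arguments": {
  "linear": [
    [-0.0027, -0.0141, 0.0],
    [-0.0063, -0.0129, 0.0],
    [-0.0094, -0.0109, 0.0],
    [-0.0119, -0.0081, 0.0],
    [-0.0136, -0.0047, 0.0],
    [-0.0143, -0.001, 0.0],
    [-0.0141, 0.0027, 0.0],
    [-0.0129, 0.0063, 0.0]
  ],
  "twist": [
    [0, 0, 0],
    [0, 0, 0],
    [0, 0, 0],
    [0, 0, 0],
    [0, 0, 0],
    [0, 0, 0],
    [0, 0, 0],
    [0, 0, 0]
  ],
  "gripper": [0, 0, 0, 0, 0, 0, 0, 0]
}}

```text
time: 19.98
ee_pos: [0.5147, -0.3113, 0.1532]
tcp_rot: [180.0, 0.0, 127.5]
wrist_force: [-1.0, 5.2, 9.1]
opening: 0.0184
grasp_force: 59.3
```

Emit:
{"name": "send_rows", "arguments": {
  "linear": [
    [-0.0109, 0.0094, 0.0],
    [-0.0081, 0.0119, 0.0],
    [-0.0047, 0.0136, 0.0],
    [-0.001, 0.0143, 0.0],
    [0.0027, 0.0141, 0.0],
    [0.0063, 0.0129, 0.0],
    [0.0094, 0.0109, 0.0],
    [0.0119, 0.0081, 0.0]
  ],
  "twist": [
    [0, 0, 0],
    [0, 0, 0],
    [0, 0, 0],
    [0, 0, 0],
    [0, 0, 0],
    [0, 0, 0],
    [0, 0, 0],
    [0, 0, 0]
  ],
  "gripper": [0, 0, 0, 0, 0, 0, 0, 0]
}}

```text
time: 20.98
ee_pos: [0.587, -0.2486, 0.1533]
tcp_rot: [180.0, 0.1, 127.5]
wrist_force: [-4.6, -3.9, 9.2]
opening: 0.0186
grasp_force: 59.4
```

Emit:
{"name": "send_rows", "arguments": {
  "linear": [
    [0, 0, 0],
    [0, 0, 0],
    [0, 0, 0],
    [0, 0, 0]
  ],
  "twist": [
    [0, 0, 0],
    [0, 0, 0],
    [0, 0, 0],
    [0, 0, 0]
  ],
  "gripper": [0, 0, 0, 0]
}}

```text
time: 21.48
ee_pos: [0.5868, -0.2483, 0.1533]
tcp_rot: [179.9, 0.0, 127.5]
wrist_force: [-1.4, 2.0, 8.5]
opening: 0.0182
grasp_force: 59.3
```

```bash
python3 s.py; python3 - <<'E'
from h import *
o=bot.get_obs();d=o['ee_pos'][:2]-[.53298,-.25928];print(np.degrees(np.arctan2(d[1],d[0])),np.hypot(*d))
cv2.imwrite("pics/w5.png",camera("wrist")[:,:,::-1])
cv2.imwrite("pics/s5.png",camera("scene")[:,:,::-1])
E
```

```text
{'q': [-22.948, 16.134, 12.708, 86.516, 0.039, 29.52], 'ee_pos': [0.587, -0.248, 0.153], 'tcp_rot': [179.937, 0.032, 127.532], 'torque': [0.225, 0.221, 0.022], 'wrist_force': [-1.371, 2.026, 8.508], 'opening': 0.018, 'grasp_force': 59.264}
11.5523871393146 0.05496915494726518
```

View pics/w5.png

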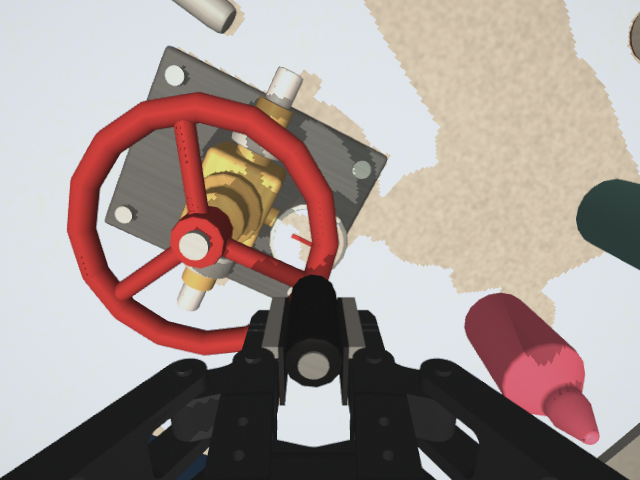

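View pics/s5.png

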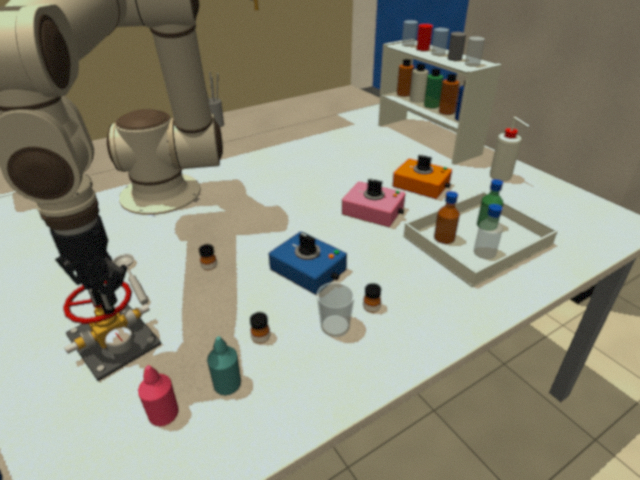

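The wrist view shows the handle held between the pads at about (313,330). The scene view shows the bystanders where they were. The final angle is within about 1° of two turns.

```bash
python3 -c "
from workcell import ticket
print(ticket.job_done())"
```

```text
the job is handed in; nothing more can be done
None
```

The job is handed in, with no verdict returned: I twisted the knob to its stop and it sprang back, then closed the valve against its stop and backed it off two turns (within about 1°), with the handle still gripped and the bystanders where they were.

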